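# Try the door stay of a wall locker before it is hung

### The job

Two small wall locker units lie on their backs on the welding table, doors facing up, before they are hung on the wall. Try out the stay of the one with the yellow door: raise the door by its black pull until the stay locks, and let go so that it stands open by itself. Then unlock it with the red release button on the same locker, holding the button down until the door has begun to sink, and let the door close fully.

Things in the scene. Friction and masses are not known exactly. Their poses are not given: they have to be found in the camera images.
- yellow_door (a joint): Angle (rad) of the yellow lift-up door, 134 mm wide. 0 = shut: level, facing up; grows as the near edge rises; stop at 1.25. The stay locks on its own at 1.05: raise it to about 1.15 to be sure; let go, it rests near 1.04. Unlocked it sinks by itself, damped, in 2 to 5 s. Lifting takes 2 to 6 N. The locker, a grey box 180 x 130 x 100 mm high, is fixed; its twin has a blue door.
- yellow_pull (a point): Grip point in the door's black pull, a tab out from its near edge: 28 mm wide (pinch its upright sides; it can pivot in the grip), 14 thick, free from 32 mm behind to 11 mm beyond this point; 104 mm up, nothing below. Axes, door shut: x level towards the hinge line, y level along it, z up; they turn with the door. Hinge line 210 mm along +x: the pull moves up and away on that arc to z = 300 mm.
- yellow_button (a point): Centre of the top of the yellow locker's round red release button, 28 mm across, 114 mm above the table, on a dark steel block on the locker's right (seen from the robot), 60 mm clear of the door's edge. Press it straight down. x points as the pull's x does with the door shut, z up.
- yellow_release (a joint): Travel of that button (m): 0 = up, 0.013 = fully down, spring 2 to 4 N. Fully down it frees the locked door; hold it about a second, until the door has begun to sink, then let it come up. The rising door also pushes it down for a moment; it springs back as the stay locks.

How it is judged:
By the outcome, as a careful person would: the job done as asked, in the order asked, and still so for the second after the job is handed in, with the robot touching nothing.
It also fails if it takes over 48 s, if anything falls off the work surface, if the arm or the gripper's body presses on something with over 40 N, if the wrist force passes 120 N, or if a joint passes its speed limit or range.

### The arm

A 6-joint arm with a two-finger parallel gripper is mounted at the origin on a cart in front of the work surface, level with it; the furniture and walls round the work are solid. World frame = base frame: x ahead of the robot, y to its left, z up, the work surface at z = 0. Lengths are in mm, angles in rad, forces in N, time in s.
With the tool pointing down it reaches from about 350 to 850 mm from the base axis. Payload 8.1 kg.
Tool frame: the origin (TCP) lies at the very end of the fingers, on their centre line; the grasp point (between the pads) lies 19 mm behind it; z points along the fingers, y is the line along which they close (so a half turn about z gives the same grasp; the last joint's range is limited). The gripper opens to 85 mm and grips with 20 to 120 N. Pads are 22 mm wide; open, the fingers measure 114 mm over their backs; the gripper's body (76 mm by 85 mm) begins 54 mm behind the grasp point. The pads swing forward as they close: fully open they stand 13 mm farther back than shut.
Start: joints at [1.24, 0.13, 1.488, -0, 1.523, -0.085], TCP at [145.977, 581.976, 231.292] pointing down, gripper open.
Joint ranges: [-2.96, 2.96], [-0.89, 2.26], [0.02, 2.5], [-1.34, 4.48], [0, 2.73], [-2.66, 2.66]. Speed limits (rad/s): [2.39, 2.39, 2.79, 3.14, 3.14, 3.14].

### API

Orientations are given as a unit quaternion [w, x, y, z].
In Python, from rig import robot, cams gives the robot as it stands.
- The arm moves only by the tool jog_arm, never from a script. Its argument "deltas" is a list of rows, each an object of numbers: "tx", "ty", "tz": the shift along the tool's x, y, z in cm; "rx", "ry", "rz": the turn, a rotation vector about the tool's x, y, z in rad; "grip": the opening, from 0 (shut) to 1 (fully open). In form: [{"tx": .., "ty": .., "tz": .., "rx": .., "ry": .., "rz": .., "grip": ..}, ...]. A call has 1 to 20 rows; each row shifts and turns the commanded pose from where the row before left it, along the tool's axes as they then stand; what a row does not reach is not made up. A row lasts 1/10 s, in which the tool goes at most 50 mm and 8.59 degrees, less where a joint would pass 70% of its speed; a pose out of reach is approached as far as the arm can. A call with a gripper value outside its range is refused whole. The fingers move at their own pace and stop on an object; "force" is the grip in N (left out, the last holds). Time passes only in rows, so rows that do not move let the fingers close. It gives the time, the measured TCP pose, the force, the opening and the grip force at its end, in the units of the state.
- robot.sense(): the state, without advancing time (a new reading comes with each control period).
- cams.get_image(name): name is "scene" or "top" or "wrist"; returns a dict with "image" (400x640x3 uint8, red, green, blue), "z_map" (400x640 float32, mm along the optical axis (not along the pixel's ray), 0 where there is no reading), "mtx" (3x3 intrinsics, pixels), "position" and "orientation" of the camera in the world. Camera axes: x right, y down, z forward; pixel columns grow to the right and rows downward; lengths in mm; the calibration is good to about 2 mm. A picture is of the moment at which its call begins.
- robot.finish_job(): hands the job in; it is judged then, once.
The state is a dict: "time": time; "joint_pos": joint angles; "joint_velocities": joint speeds; "joint_torque": joint torques, N m; "eef_pos": TCP position; "tcp_rot": TCP orientation; "ft_force": force on the tool from outside, world axes, zero at the start; "ft_torque": the same for the moment, N m; "opening": opening from 0.0 (shut) to 1.0 (fully open); "finger_force": force on a finger pad.
Only numpy, scipy, OpenCV 4.12 (cv2) and the standard library are available. Lean on these libraries where they do the work, as an engineer would, in place of code of your own. Each camera call takes 0.05 s, during which the arm holds its last target. There are 200 camera calls.

## Working session

There is one attempt and no reset: what is moved stays moved. The work goes in short steps, Python scripts to look and compute and a tool call to move; the robot and the scene stay as the last step left them, time stands still between calls to the robot, and variables do not carry over. Pictures are saved under pics/ and viewed, at most 10 in all, crops included, and the job is handed in when it is done.

Besides the shell and the picture viewer there is one more tool, called as name([rows], argument=value, ...), one row to a line, values as JSON. jog_arm: Moves the arm, as the interface text tells. Its arguments: {"type":"object","properties":{"deltas":{"type":"array"},"force":{"type":"number"}},"required":["deltas"]}

```bash
mkdir -p pics
cat > h.py <<'E'
import numpy as np,cv2
from scipy.spatial.transform import Rotation as R
from rig import robot,cams
def q(o): return R.from_quat([o[1],o[2],o[3],o[0]])
def pts(d):
    z=d["z_map"];v,u=np.mgrid[:400,:640];K=d["mtx"]
    c=np.stack([(u-K[0,2])/K[0,0]*z,(v-K[1,2])/K[1,1]*z,z],-1)
    return c@q(d["orientation"]).as_matrix().T+np.array(d["position"])
E
python3 - <<'E'
from h import *
for n in("scene","top"):
    d=cams.get_image(n);cv2.imwrite(f"pics/{n}1.png",d["image"][...,::-1]);np.savez(f"{n}1.npz",**d)
    P=pts(d);h=cv2.cvtColor(d["image"],cv2.COLOR_RGB2HSV);H,S,V=[h[...,i].astype(int) for i in range(3)]
    for nm,m in(("yel",(H>18)&(H<35)&(S>120)&(V>90)),("red",((H<8)|(H>172))&(S>140)&(V>70)),("blue",(H>95)&(H<125)&(S>120))):
        k,l,s,c=cv2.connectedComponentsWithStats(m.astype(np.uint8))
        for i in range(1,k):
            if s[i,4]>25: print(n,nm,s[i],np.median(P[l==i],0).round(1))
s=robot.sense();print(s["time"],s["eef_pos"],s["tcp_rot"],s["opening"])
E
```

```text
scene yel [494  35   6  14  39] [2200.7  834.4  285.9]
scene yel [475  72  26  18 202] [2164.7  821.1   97.6]
scene yel [503  78  14  16 113] [2161.3  698.4   90.7]
scene yel [147 140  15   8  54] [ 451.5 1027.2   18.4]
scene yel [ 228  172   77   33 1630] [550.6 232.  107.2]
scene yel [457 213  29  28 417] [ 937.6 -116.5   49.3]
scene red [360   0  68   8 450] [2092.9 1527.1  445.7]
scene red [462   4  20   8 105] [2127.9  978.6  445.4]
scene red [374  10  21  18 126] [2103.5 1650.8  336.4]
scene red [414  20  17  12 107] [2090.4 1270.7  330.2]
scene red [359  31  67  22 546] [2103.9 1552.1  210.2]
scene red [359  58  69  43 926] [2112.8 1562.8  -22.8]
scene red [464  73   9  16 119] [2189.7  965.7   65.7]
scene red [281  83  31  19 217] [1294.4 1405.1   49.6]
scene red [454  92  14  14 100] [2184.4  981.8  -51.6]
scene red [307  95  10  17 106] [1258.1 1153.3   31. ]
scene red [120 133  31   7 139] [ 413.6 1185.1    9.5]
scene red [ 211  145   52   37 1260] [628.4 562.7  40.9]
scene red [297 197  11   9  76] [587.7 109.  112.8]
scene red [388 210  30  14 341] [864.6  48.7  12.3]
sc
[... 445 characters left out ...]
 70 139  43  27 164] [687.  611.1  76.3]
top red [ 89 152  26  21 206] [662.9 628.3   3.3]
top red [584 155  25  33 288] [ 636.6 -696.    23.8]
top red [423 160  13  11 112] [ 627.7 -227.9  114.8]
top red [279 174  12  12 111] [588.  115.2 114.7]
top red [ 84 179  41  26 409] [566.9 600.4   4. ]
top red [483 211  45  32 799] [ 493.4 -434.7   19. ]
top blue [421  91  44  15 175] [ 851.8 -309.2   13.7]
top blue [417 100  43  21 200] [ 803.4 -287.1   14.1]
top blue [ 348  152   58   73 4048] [ 570.8 -100.5  108.6]
top blue [628 228  12  17  44] [ 472.1 -781.6   10.9]
0.1 [145.80531523 581.51281271 230.35867772] [-1.84123291e-04  1.22589300e-01  9.92457137e-01 -8.12825836e-04] 0.9996213702869435
```

View pics/top1.png

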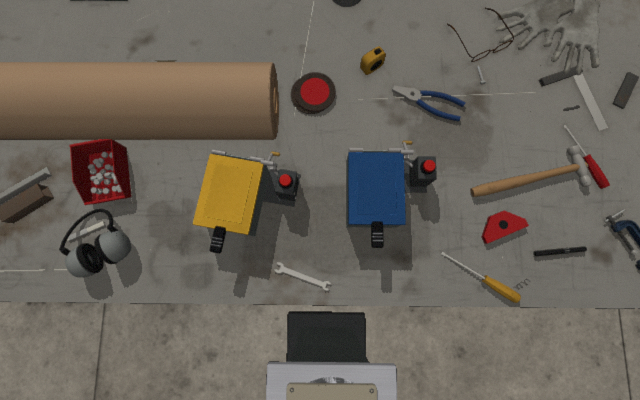

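View pics/scene1.png

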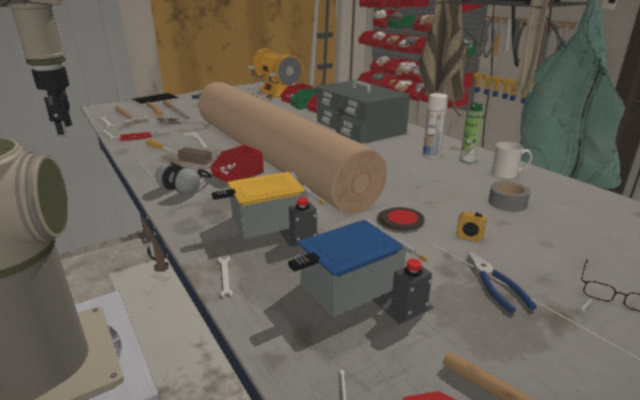

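The top view shows the yellow door at about (228,195), its black pull at (217,240) and its red button at (285,180). The scene view shows the cardboard roll well behind the locker.

Run:
```python
from h import *
d=dict(np.load("top1.npz"));P=pts(d);h=cv2.cvtColor(d["image"],cv2.COLOR_RGB2HSV);H,S,V=[h[...,i].astype(int) for i in range(3)]
def world(px,z):
    r=q(d["orientation"]).apply(np.linalg.inv(d["mtx"])@[px[0],px[1],1]);o=np.array(d["position"]);return o+r*(z-o[2])/r[2]
m=((H>18)&(H<35)&(S>120)&(V>90)).astype(np.uint8);m[:150]=0;m[240:]=0;m[:,:180]=0;m[:,275:]=0
c=max(cv2.findContours(m,0,2)[0],key=cv2.contourArea)
b=cv2.boxPoints(cv2.minAreaRect(c));print(np.array([world(p,108) for p in b]).round(1))
m=(P[...,2]>90)&(V<60);m[:225]=0;m[260:]=0;m[:,:200]=0;m[:,240:]=0
m=m.astype(np.uint8);c=max(cv2.findContours(m,0,2)[0],key=cv2.contourArea);r=cv2.minAreaRect(c);print(r)
print(np.array([world(p,111) for p in cv2.boxPoints(r)]).round(1), np.median(P[m>0],0))
m=(((H<8)|(H>172))&(S>140)&(V>70)).astype(np.uint8);m[:170]=0;m[190:]=0;m[:,:270]=0;m[:,295:]=0
c=max(cv2.findContours(m,0,2)[0],key=cv2.contourArea);print(world(cv2.minEnclosingCircle(c)[0],114),world(cv2.minAreaRect(c)[0],114))
s=robot.sense();print(q(s["tcp_rot"]).as_matrix().round(3))
w=cams.get_image("wrist");M=q(s["tcp_rot"]).as_matrix();print(M.T@(np.array(w["position"])-s["eef_pos"]),w["mtx"][0,0])
```

```text
[[482.  330.6 108. ]
 [660.1 304.8 108. ]
 [631.  168.5 108. ]
 [455.  199.  108. ]]
((217.4470672607422, 239.4882354736328), (12.14810562133789, 25.923192977905273), 12.52880859375)
[[420.  286.5 111. ]
 [478.4 277.1 111. ]
 [472.5 249.2 111. ]
 [414.3 258.9 111. ]] [447.0529103  267.27907352 111.23268997]
[589.02058871 115.8460272  114.        ] [588.41426905 115.66787493 114.        ]
[[-0.97   0.243 -0.001]
 [ 0.243  0.97  -0.002]
 [ 0.    -0.002 -1.   ]]
[ 8.32809816e+01  4.96102287e-02 -1.42682456e+02] 285.198124558085
```

jog_arm([
  {"tx": -2.5, "ty": -1.67},
  {"tx": -2.5, "ty": -1.67},
  {"tx": -2.5, "ty": -1.67},
  {"tx": -2.5, "ty": -1.67},
  {"tx": -2.5, "ty": -1.67},
  {"tx": -2.5, "ty": -1.67},
  {"tx": -2.5, "ty": -1.67},
  {"tx": -2.5, "ty": -1.67},
  {"tx": -2.5, "ty": -1.67},
  {"tx": -2.5, "ty": -1.67},
  {"tx": -2.5, "ty": -1.67},
  {"tx": -2.5, "ty": -1.67},
  {"tx": -2.5, "ty": -1.67},
  {"tx": -2.4, "ty": -1.6},
  {"rz": -0.06},
  {},
])

```text
$.deltas[0]: bad value
```

Run:
```python
from h import *
s=robot.sense();print(s["time"],s["eef_pos"],q(s["tcp_rot"]).as_matrix().round(3))
d=cams.get_image("wrist");cv2.imwrite("pics/w1.png",d["image"][...,::-1]);np.savez("w1.npz",**d)
```

```text
0.15 [145.84814154 581.58227763 230.48518952] [[-0.97   0.243 -0.   ]
 [ 0.243  0.97  -0.001]
 [ 0.    -0.001 -1.   ]]
```

View pics/w1.png

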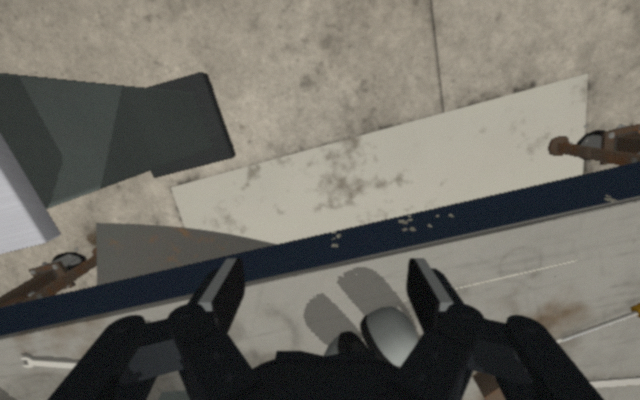

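The arm did not move: the wrist view still shows the table edge, with the fingertips at about (228,290) and (425,290). The call was refused, probably because every key is required in each row.

jog_arm([
  {"tx": -2.5, "ty": -1.67, "tz": 0, "rx": 0, "ry": 0, "rz": 0, "grip": 1},
  {"tx": -2.5, "ty": -1.67, "tz": 0, "rx": 0, "ry": 0, "rz": 0, "grip": 1},
  {"tx": -2.5, "ty": -1.67, "tz": 0, "rx": 0, "ry": 0, "rz": 0, "grip": 1},
  {"tx": -2.5, "ty": -1.67, "tz": 0, "rx": 0, "ry": 0, "rz": 0, "grip": 1},
  {"tx": -2.5, "ty": -1.67, "tz": 0, "rx": 0, "ry": 0, "rz": 0, "grip": 1},
  {"tx": -2.5, "ty": -1.67, "tz": 0, "rx": 0, "ry": 0, "rz": 0, "grip": 1},
  {"tx": -2.5, "ty": -1.67, "tz": 0, "rx": 0, "ry": 0, "rz": 0, "grip": 1},
  {"tx": -2.5, "ty": -1.67, "tz": 0, "rx": 0, "ry": 0, "rz": 0, "grip": 1},
  {"tx": -2.5, "ty": -1.67, "tz": 0, "rx": 0, "ry": 0, "rz": 0, "grip": 1},
  {"tx": -2.5, "ty": -1.67, "tz": 0, "rx": 0, "ry": 0, "rz": 0, "grip": 1},
  {"tx": -2.5, "ty": -1.67, "tz": 0, "rx": 0, "ry": 0, "rz": 0, "grip": 1},
  {"tx": -2.5, "ty": -1.67, "tz": 0, "rx": 0, "ry": 0, "rz": 0, "grip": 1},
  {"tx": -2.5, "ty": -1.67, "tz": 0, "rx": 0, "ry": 0, "rz": 0, "grip": 1},
  {"tx": -2.4, "ty": -1.6, "tz": 0, "rx": 0, "ry": 0, "rz": -0.06, "grip": 1},
  {"tx": 0, "ty": 0, "tz": 0, "rx": 0, "ry": 0, "rz": 0, "grip": 1},
  {"tx": 0, "ty": 0, "tz": 0, "rx": 0, "ry": 0, "rz": 0, "grip": 1},
])

```text
time: 1.8
eef_pos: [427.8, 270.6, 231.1]
tcp_rot: [-0.0, 0.094, 0.996, -0.0]
ft_force: [-0.6, -0.1, -0.1]
opening: 0.998
finger_force: 0.0
```

Run:
```python
from h import *
s=robot.sense();M=q(s["tcp_rot"]).as_matrix();print(M.round(3))
d=cams.get_image("wrist");cv2.imwrite("pics/w2.png",d["image"][...,::-1]);np.savez("w2.npz",**d)
P=pts(d);V=d["image"].max(-1)
m=((P[...,2]>95)&(P[...,2]<125)&(V<70)).astype(np.uint8)
for c in cv2.findContours(m,0,2)[0]:
    if cv2.contourArea(c)>150:
        r=cv2.minAreaRect(c);mm=np.zeros_like(m);cv2.drawContours(mm,[c],-1,1,-1);Q=P[(mm>0)&(m>0)]
        b=cv2.minAreaRect(Q[:,:2].astype(np.float32));print(r,b,cv2.boxPoints(b).round(1).tolist(),np.median(Q,0))
```

```text
[[-0.982  0.187 -0.001]
 [ 0.187  0.982  0.   ]
 [ 0.001 -0.    -1.   ]]
((46.27885437011719, 303.8482666015625), (121.58477020263672, 46.822242736816406), 23.6705379486084) ((494.4988708496094, -62.267852783203125), (122.26605224609375, 56.86161422729492), 49.32792663574219) [[433.1000061035156, -90.0999984741211], [476.20001220703125, -127.19999694824219], [555.9000244140625, -34.400001525878906], [512.7999877929688, 2.5999999046325684]] [483.44772793 -87.39113954 104.35237649]
((327.4999694824219, 211.49998474121094), (26.999996185302734, 56.99999237060547), 0.0) ((445.3317565917969, 269.2394714355469), (28.129865646362305, 59.15980529785156), 79.6197738647461) [[413.70001220703125, 260.70001220703125], [471.8999938964844, 250.10000610351562], [477.0, 277.70001220703125], [418.79998779296875, 288.3999938964844]] [444.19284753 269.9552801  110.59032422]
```

View pics/w2.png

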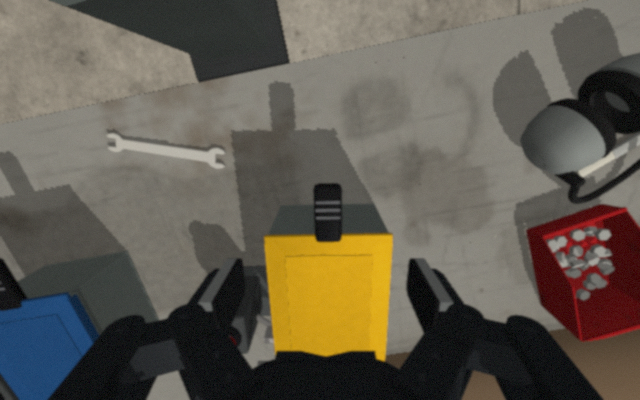

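The tab is centred at pixel (327,211), with the fingers either side of it and aligned. I'll shift 1 mm sideways, go down and grip.

jog_arm([
  {"tx": 0, "ty": 0.1, "tz": 2, "rx": 0, "ry": 0, "rz": 0, "grip": 1},
  {"tx": 0, "ty": 0, "tz": 3, "rx": 0, "ry": 0, "rz": 0, "grip": 1},
  {"tx": 0, "ty": 0, "tz": 3, "rx": 0, "ry": 0, "rz": 0, "grip": 1},
  {"tx": 0, "ty": 0, "tz": 3, "rx": 0, "ry": 0, "rz": 0, "grip": 0.8},
  {"tx": 0, "ty": 0, "tz": 2.5, "rx": 0, "ry": 0, "rz": 0, "grip": 0.7},
  {"tx": 0, "ty": 0, "tz": 1.1, "rx": 0, "ry": 0, "rz": 0, "grip": 0.6},
  {"tx": 0, "ty": 0, "tz": 0, "rx": 0, "ry": 0, "rz": 0, "grip": 0},
  {"tx": 0, "ty": 0, "tz": 0, "rx": 0, "ry": 0, "rz": 0, "grip": 0},
  {"tx": 0, "ty": 0, "tz": 0, "rx": 0, "ry": 0, "rz": 0, "grip": 0},
  {"tx": 0, "ty": 0, "tz": 0, "rx": 0, "ry": 0, "rz": 0, "grip": 0},
  {"tx": 0, "ty": 0, "tz": 0, "rx": 0, "ry": 0, "rz": 0, "grip": 0},
  {"tx": 0, "ty": 0, "tz": 0, "rx": 0, "ry": 0, "rz": 0, "grip": 0},
], force=35)

```text
time: 3.05
eef_pos: [427.7, 272.6, 86.2]
tcp_rot: [-0.0, 0.092, 0.996, 0.0]
ft_force: [-4.3, 3.4, -1.4]
opening: 0.323
finger_force: 38.0
```

jog_arm([
  {"tx": -0.03, "ty": 0, "tz": -1.05, "rx": 0, "ry": 0, "rz": 0, "grip": 0},
  {"tx": -0.08, "ty": 0, "tz": -1.05, "rx": 0, "ry": 0, "rz": 0, "grip": 0},
  {"tx": -0.13, "ty": 0, "tz": -1.04, "rx": 0, "ry": 0, "rz": 0, "grip": 0},
  {"tx": -0.18, "ty": 0, "tz": -1.03, "rx": 0, "ry": 0, "rz": 0, "grip": 0},
  {"tx": -0.23, "ty": 0, "tz": -1.02, "rx": 0, "ry": 0, "rz": 0, "grip": 0},
  {"tx": -0.28, "ty": 0, "tz": -1.01, "rx": 0, "ry": 0, "rz": 0, "grip": 0},
  {"tx": -0.34, "ty": 0, "tz": -0.99, "rx": 0, "ry": 0, "rz": 0, "grip": 0},
  {"tx": -0.38, "ty": 0, "tz": -0.98, "rx": 0, "ry": 0, "rz": 0, "grip": 0},
  {"tx": -0.43, "ty": 0, "tz": -0.95, "rx": 0, "ry": 0, "rz": 0, "grip": 0},
  {"tx": -0.48, "ty": 0, "tz": -0.93, "rx": 0, "ry": 0, "rz": 0, "grip": 0},
  {"tx": -0.52, "ty": 0, "tz": -0.91, "rx": 0, "ry": 0, "rz": 0, "grip": 0},
  {"tx": -0.57, "ty": 0, "tz": -0.88, "rx": 0, "ry": 0, "rz": 0, "grip": 0},
])

```text
time: 4.25
eef_pos: [464.3, 266.1, 205.2]
tcp_rot: [0.001, 0.093, 0.996, 0.001]
ft_force: [-0.2, 7.3, -5.4]
opening: 0.32
finger_force: 36.9
```

jog_arm([
  {"tx": -0.61, "ty": 0.05, "tz": -0.85, "rx": 0, "ry": 0, "rz": 0, "grip": 0},
  {"tx": -0.66, "ty": 0.05, "tz": -0.82, "rx": 0, "ry": 0, "rz": 0, "grip": 0},
  {"tx": -0.7, "ty": 0, "tz": -0.78, "rx": 0, "ry": 0, "rz": 0, "grip": 0},
  {"tx": -0.73, "ty": 0, "tz": -0.75, "rx": 0, "ry": 0, "rz": 0, "grip": 0},
  {"tx": -0.77, "ty": 0, "tz": -0.71, "rx": 0, "ry": 0, "rz": 0, "grip": 0},
  {"tx": -0.81, "ty": 0, "tz": -0.67, "rx": 0, "ry": 0, "rz": 0, "grip": 0},
  {"tx": -0.84, "ty": 0, "tz": -0.63, "rx": 0, "ry": 0, "rz": 0, "grip": 0},
  {"tx": -0.87, "ty": 0, "tz": -0.59, "rx": 0, "ry": 0, "rz": 0, "grip": 0},
  {"tx": -0.9, "ty": 0, "tz": -0.55, "rx": 0, "ry": 0, "rz": 0, "grip": 0},
  {"tx": -0.92, "ty": 0, "tz": -0.5, "rx": 0, "ry": 0, "rz": 0, "grip": 0},
  {"tx": -0.75, "ty": 0, "tz": -0.36, "rx": 0, "ry": 0, "rz": 0, "grip": 0},
  {"tx": -0.6, "ty": 0, "tz": -0.27, "rx": 0, "ry": 0, "rz": 0, "grip": 0},
  {"tx": 0, "ty": 0, "tz": 0, "rx": 0, "ry": 0, "rz": 0, "grip": 0},
  {"tx": 0, "ty": 0, "tz": 0, "rx": 0, "ry": 0, "rz": 0, "grip": 0},
])

```text
time: 5.65
eef_pos: [554.8, 250.6, 281.4]
tcp_rot: [0.002, 0.093, 0.996, 0.002]
ft_force: [-1.9, 8.3, 3.9]
opening: 0.319
finger_force: 37.4
```

jog_arm([
  {"tx": 0.4, "ty": 0, "tz": 0.17, "rx": 0, "ry": 0, "rz": 0, "grip": 0},
  {"tx": 0.4, "ty": 0, "tz": 0.18, "rx": 0, "ry": 0, "rz": 0, "grip": 0},
  {"tx": 0.4, "ty": 0, "tz": 0.19, "rx": 0, "ry": 0, "rz": 0, "grip": 0},
  {"tx": 0.4, "ty": 0, "tz": 0.2, "rx": 0, "ry": 0, "rz": 0, "grip": 0},
  {"tx": 0, "ty": 0, "tz": 0, "rx": 0, "ry": 0, "rz": 0, "grip": 0.8},
  {"tx": 0, "ty": 0, "tz": 0, "rx": 0, "ry": 0, "rz": 0, "grip": 0.8},
  {"tx": 0, "ty": 0, "tz": 0, "rx": 0, "ry": 0, "rz": 0, "grip": 0.8},
  {"tx": 0, "ty": 0, "tz": 0, "rx": 0, "ry": 0, "rz": 0, "grip": 0.8},
  {"tx": 0, "ty": 0, "tz": 0, "rx": 0, "ry": 0, "rz": 0, "grip": 0.8},
  {"tx": 0, "ty": 0, "tz": -2, "rx": 0, "ry": 0, "rz": 0, "grip": 0.8},
  {"tx": 0, "ty": 0, "tz": -3, "rx": 0, "ry": 0, "rz": 0, "grip": 0.8},
  {"tx": 0, "ty": 0, "tz": -3, "rx": 0, "ry": 0, "rz": 0, "grip": 0.8},
  {"tx": 0, "ty": 0, "tz": -2, "rx": 0, "ry": 0, "rz": 0, "grip": 0.8},
])

```text
time: 6.95
eef_pos: [538.7, 252.2, 373.7]
tcp_rot: [0.001, 0.093, 0.996, 0.0]
ft_force: [0.8, -0.4, 0.7]
opening: 0.8
finger_force: 0.0
```

Run:
```python
from h import *
s=robot.sense();M=q(s["tcp_rot"]).as_matrix();print(s["time"],s["eef_pos"],M.round(3),s["opening"],s["ft_force"])
d=cams.get_image("scene");cv2.imwrite("pics/s3.png",d["image"][...,::-1])
P=pts(d);h=cv2.cvtColor(d["image"],cv2.COLOR_RGB2HSV)
m=(h[...,0]>18)&(h[...,0]<35)&(h[...,1]>120)&(P[...,0]<760)&(P[...,0]>400)&(P[...,1]>100)&(P[...,1]<400)&(P[...,2]>60)
print(m.sum(),P[m].min(0),P[m].max(0))
d=cams.get_image("wrist");P=pts(d);h=cv2.cvtColor(d["image"],cv2.COLOR_RGB2HSV)
m=((h[...,0]<8)|(h[...,0]>172))&(h[...,1]>140)&(P[...,2]>108)&(P[...,2]<122)&(np.hypot(P[...,0]-588,P[...,1]-115)<40)
if m.sum()>20: print("btn",m.sum(),(P[m].min(0)+P[m].max(0))/2,np.median(P[m],0))
```

```text
6.95 [538.66312974 252.21555945 373.67359765] [[-0.983  0.185  0.002]
 [ 0.185  0.983  0.001]
 [-0.002  0.001 -1.   ]] 0.799801834707654 [ 0.84460713 -0.3949159   0.71195808]
492 [502.69696464 167.35042989  62.62045918] [705.09270907 320.5824329  513.6784636 ]
btn 261 [588.60923656 116.53486848 111.89459334] [588.15611569 117.83206859 113.85018099]
```

View pics/s3.png

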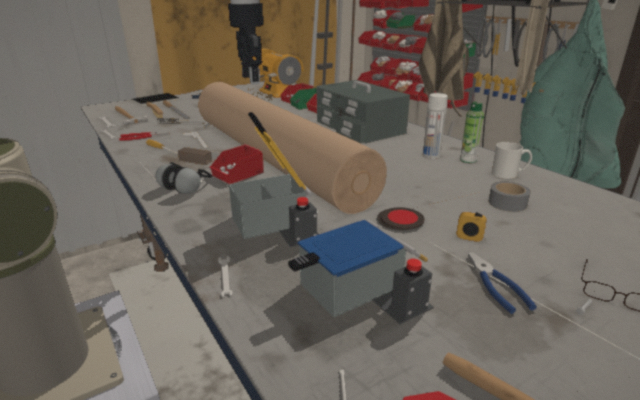

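The yellow door stands open on its own, edge-on at about (275,150), and its button is at (302,202). Next I'll close the gripper and move above the button.

jog_arm([
  {"tx": -1, "ty": -1.8, "tz": 0, "rx": 0, "ry": 0, "rz": 0, "grip": 0},
  {"tx": -1.3, "ty": -2.2, "tz": 0, "rx": 0, "ry": 0, "rz": 0, "grip": 0},
  {"tx": -1.3, "ty": -2.2, "tz": 0, "rx": 0, "ry": 0, "rz": 0, "grip": 0},
  {"tx": -1.3, "ty": -2.2, "tz": 0, "rx": 0, "ry": 0, "rz": 0, "grip": 0},
  {"tx": -1.3, "ty": -2.2, "tz": 0, "rx": 0, "ry": 0, "rz": 0, "grip": 0},
  {"tx": -1.24, "ty": -2.02, "tz": 0, "rx": 0, "ry": 0, "rz": 0, "grip": 0},
  {"tx": 0, "ty": 0, "tz": 2, "rx": 0, "ry": 0, "rz": 0, "grip": 0},
  {"tx": 0, "ty": 0, "tz": 3, "rx": 0, "ry": 0, "rz": 0, "grip": 0},
  {"tx": 0, "ty": 0, "tz": 3, "rx": 0, "ry": 0, "rz": 0, "grip": 0},
  {"tx": 0, "ty": 0, "tz": 3, "rx": 0, "ry": 0, "rz": 0, "grip": 0},
  {"tx": 0, "ty": 0, "tz": 3, "rx": 0, "ry": 0, "rz": 0, "grip": 0},
  {"tx": 0, "ty": 0, "tz": 3, "rx": 0, "ry": 0, "rz": 0, "grip": 0},
  {"tx": 0, "ty": 0, "tz": 3, "rx": 0, "ry": 0, "rz": 0, "grip": 0},
  {"tx": 0, "ty": 0, "tz": 2, "rx": 0, "ry": 0, "rz": 0, "grip": 0},
  {"tx": 0, "ty": 0, "tz": 1.4, "rx": 0, "ry": 0, "rz": 0, "grip": 0},
  {"tx": 0, "ty": 0, "tz": 0, "rx": 0, "ry": 0, "rz": 0, "grip": 0},
  {"tx": 0, "ty": 0, "tz": 0, "rx": 0, "ry": 0, "rz": 0, "grip": 0},
], force=20)

```text
time: 8.75
eef_pos: [588.2, 114.4, 137.4]
tcp_rot: [0.0, 0.093, 0.996, -0.0]
ft_force: [0.2, 0.1, 0.9]
opening: -0.0
finger_force: 0.0
```

jog_arm([
  {"tx": 0, "ty": 0, "tz": 1, "rx": 0, "ry": 0, "rz": 0, "grip": 0},
  {"tx": 0, "ty": 0, "tz": 0.8, "rx": 0, "ry": 0, "rz": 0, "grip": 0},
  {"tx": 0, "ty": 0, "tz": 0.5, "rx": 0, "ry": 0, "rz": 0, "grip": 0},
  {"tx": 0, "ty": 0, "tz": 0.4, "rx": 0, "ry": 0, "rz": 0, "grip": 0},
  {"tx": 0, "ty": 0, "tz": 0.4, "rx": 0, "ry": 0, "rz": 0, "grip": 0},
  {"tx": 0, "ty": 0, "tz": 0.3, "rx": 0, "ry": 0, "rz": 0, "grip": 0},
  {"tx": 0, "ty": 0, "tz": 0.25, "rx": 0, "ry": 0, "rz": 0, "grip": 0},
  {"tx": 0, "ty": 0, "tz": 0, "rx": 0, "ry": 0, "rz": 0, "grip": 0},
])

```text
time: 9.55
eef_pos: [588.2, 114.5, 101.1]
tcp_rot: [0.0, 0.093, 0.996, 0.0]
ft_force: [-1.9, -0.3, 4.7]
opening: -0.006
finger_force: 2.4
```

jog_arm([
  {"tx": 0, "ty": 0, "tz": 0.1, "rx": 0, "ry": 0, "rz": 0, "grip": 0},
  {"tx": 0, "ty": 0, "tz": 0.05, "rx": 0, "ry": 0, "rz": 0, "grip": 0},
  {"tx": 0, "ty": 0, "tz": 0, "rx": 0, "ry": 0, "rz": 0, "grip": 0},
  {"tx": 0, "ty": 0, "tz": 0, "rx": 0, "ry": 0, "rz": 0, "grip": 0},
  {"tx": 0, "ty": 0, "tz": 0, "rx": 0, "ry": 0, "rz": 0, "grip": 0},
  {"tx": 0, "ty": 0, "tz": 0, "rx": 0, "ry": 0, "rz": 0, "grip": 0},
  {"tx": 0, "ty": 0, "tz": 0, "rx": 0, "ry": 0, "rz": 0, "grip": 0},
  {"tx": 0, "ty": 0, "tz": 0, "rx": 0, "ry": 0, "rz": 0, "grip": 0},
])

```text
time: 10.35
eef_pos: [588.3, 114.5, 100.9]
tcp_rot: [0.0, 0.093, 0.996, 0.0]
ft_force: [-8.8, -1.2, 15.7]
opening: -0.0
finger_force: 7.7
```

Run:
```python
from h import *
d=cams.get_image("scene");cv2.imwrite("pics/s4.png",d["image"][...,::-1])
```

```text
(no output)
```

View pics/s4.png

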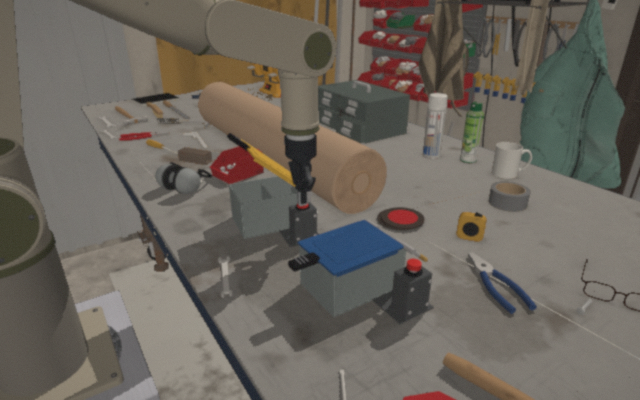

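The button bottoms out at 15.7 N and the door is visibly sinking: its pull moved from (255,120) to (237,142). I'll hold briefly, rise straight up and wait.

jog_arm([
  {"tx": 0, "ty": 0, "tz": 0, "rx": 0, "ry": 0, "rz": 0, "grip": 0},
  {"tx": 0, "ty": 0, "tz": 0, "rx": 0, "ry": 0, "rz": 0, "grip": 0},
  {"tx": 0, "ty": 0, "tz": 0, "rx": 0, "ry": 0, "rz": 0, "grip": 0},
  {"tx": 0, "ty": 0, "tz": -1, "rx": 0, "ry": 0, "rz": 0, "grip": 0},
  {"tx": 0, "ty": 0, "tz": -2, "rx": 0, "ry": 0, "rz": 0, "grip": 0},
  {"tx": 0, "ty": 0, "tz": -3, "rx": 0, "ry": 0, "rz": 0, "grip": 0},
  {"tx": 0, "ty": 0, "tz": -3, "rx": 0, "ry": 0, "rz": 0, "grip": 0},
  {"tx": 0, "ty": 0, "tz": -3, "rx": 0, "ry": 0, "rz": 0, "grip": 0},
  {"tx": 0, "ty": 0, "tz": -3, "rx": 0, "ry": 0, "rz": 0, "grip": 0},
  {"tx": 0, "ty": 0, "tz": 0, "rx": 0, "ry": 0, "rz": 0, "grip": 0},
  {"tx": 0, "ty": 0, "tz": 0, "rx": 0, "ry": 0, "rz": 0, "grip": 0},
  {"tx": 0, "ty": 0, "tz": 0, "rx": 0, "ry": 0, "rz": 0, "grip": 0},
  {"tx": 0, "ty": 0, "tz": 0, "rx": 0, "ry": 0, "rz": 0, "grip": 0},
  {"tx": 0, "ty": 0, "tz": 0, "rx": 0, "ry": 0, "rz": 0, "grip": 0},
  {"tx": 0, "ty": 0, "tz": 0, "rx": 0, "ry": 0, "rz": 0, "grip": 0},
  {"tx": 0, "ty": 0, "tz": 0, "rx": 0, "ry": 0, "rz": 0, "grip": 0},
  {"tx": 0, "ty": 0, "tz": 0, "rx": 0, "ry": 0, "rz": 0, "grip": 0},
  {"tx": 0, "ty": 0, "tz": 0, "rx": 0, "ry": 0, "rz": 0, "grip": 0},
  {"tx": 0, "ty": 0, "tz": 0, "rx": 0, "ry": 0, "rz": 0, "grip": 0},
  {"tx": 0, "ty": 0, "tz": 0, "rx": 0, "ry": 0, "rz": 0, "grip": 0},
])

```text
time: 12.4
eef_pos: [588.1, 114.4, 249.2]
tcp_rot: [0.0, 0.093, 0.996, 0.0]
ft_force: [-0.9, -0.2, 0.2]
opening: 0.004
finger_force: 0.0
```

jog_arm([
  {"tx": 0, "ty": 0, "tz": 0, "rx": 0, "ry": 0, "rz": 0, "grip": 0},
  {"tx": 0, "ty": 0, "tz": 0, "rx": 0, "ry": 0, "rz": 0, "grip": 0},
  {"tx": 0, "ty": 0, "tz": 0, "rx": 0, "ry": 0, "rz": 0, "grip": 0},
  {"tx": 0, "ty": 0, "tz": 0, "rx": 0, "ry": 0, "rz": 0, "grip": 0},
  {"tx": 0, "ty": 0, "tz": 0, "rx": 0, "ry": 0, "rz": 0, "grip": 0},
  {"tx": 0, "ty": 0, "tz": 0, "rx": 0, "ry": 0, "rz": 0, "grip": 0},
  {"tx": 0, "ty": 0, "tz": 0, "rx": 0, "ry": 0, "rz": 0, "grip": 0},
  {"tx": 0, "ty": 0, "tz": 0, "rx": 0, "ry": 0, "rz": 0, "grip": 0},
  {"tx": 0, "ty": 0, "tz": 0, "rx": 0, "ry": 0, "rz": 0, "grip": 0},
  {"tx": 0, "ty": 0, "tz": 0, "rx": 0, "ry": 0, "rz": 0, "grip": 0},
  {"tx": 0, "ty": 0, "tz": 0, "rx": 0, "ry": 0, "rz": 0, "grip": 0},
  {"tx": 0, "ty": 0, "tz": 0, "rx": 0, "ry": 0, "rz": 0, "grip": 0},
  {"tx": 0, "ty": 0, "tz": 0, "rx": 0, "ry": 0, "rz": 0, "grip": 0},
  {"tx": 0, "ty": 0, "tz": 0, "rx": 0, "ry": 0, "rz": 0, "grip": 0},
  {"tx": 0, "ty": 0, "tz": 0, "rx": 0, "ry": 0, "rz": 0, "grip": 0},
  {"tx": 0, "ty": 0, "tz": 0, "rx": 0, "ry": 0, "rz": 0, "grip": 0},
  {"tx": 0, "ty": 0, "tz": 0, "rx": 0, "ry": 0, "rz": 0, "grip": 0},
  {"tx": 0, "ty": 0, "tz": 0, "rx": 0, "ry": 0, "rz": 0, "grip": 0},
  {"tx": 0, "ty": 0, "tz": 0, "rx": 0, "ry": 0, "rz": 0, "grip": 0},
  {"tx": 0, "ty": 0, "tz": 0, "rx": 0, "ry": 0, "rz": 0, "grip": 0},
])

```text
time: 14.4
eef_pos: [588.1, 114.5, 249.1]
tcp_rot: [0.0, 0.093, 0.996, -0.0]
ft_force: [-0.2, 0.5, 0.5]
opening: -0.004
finger_force: 0.0
```

jog_arm([
  {"tx": 0, "ty": 0, "tz": 0, "rx": 0, "ry": 0, "rz": 0, "grip": 0},
  {"tx": 0, "ty": 0, "tz": 0, "rx": 0, "ry": 0, "rz": 0, "grip": 0},
  {"tx": 0, "ty": 0, "tz": 0, "rx": 0, "ry": 0, "rz": 0, "grip": 0},
  {"tx": 0, "ty": 0, "tz": 0, "rx": 0, "ry": 0, "rz": 0, "grip": 0},
  {"tx": 0, "ty": 0, "tz": 0, "rx": 0, "ry": 0, "rz": 0, "grip": 0},
  {"tx": 0, "ty": 0, "tz": 0, "rx": 0, "ry": 0, "rz": 0, "grip": 0},
  {"tx": 0, "ty": 0, "tz": 0, "rx": 0, "ry": 0, "rz": 0, "grip": 0},
  {"tx": 0, "ty": 0, "tz": 0, "rx": 0, "ry": 0, "rz": 0, "grip": 0},
  {"tx": 0, "ty": 0, "tz": 0, "rx": 0, "ry": 0, "rz": 0, "grip": 0},
  {"tx": 0, "ty": 0, "tz": 0, "rx": 0, "ry": 0, "rz": 0, "grip": 0},
  {"tx": 0, "ty": 0, "tz": 0, "rx": 0, "ry": 0, "rz": 0, "grip": 0},
  {"tx": 0, "ty": 0, "tz": 0, "rx": 0, "ry": 0, "rz": 0, "grip": 0},
  {"tx": 0, "ty": 0, "tz": 0, "rx": 0, "ry": 0, "rz": 0, "grip": 0},
  {"tx": 0, "ty": 0, "tz": 0, "rx": 0, "ry": 0, "rz": 0, "grip": 0},
  {"tx": 0, "ty": 0, "tz": 0, "rx": 0, "ry": 0, "rz": 0, "grip": 0},
  {"tx": 0, "ty": 0, "tz": 0, "rx": 0, "ry": 0, "rz": 0, "grip": 0},
  {"tx": 0, "ty": 0, "tz": 0, "rx": 0, "ry": 0, "rz": 0, "grip": 0},
  {"tx": 0, "ty": 0, "tz": 0, "rx": 0, "ry": 0, "rz": 0, "grip": 0},
  {"tx": 0, "ty": 0, "tz": 0, "rx": 0, "ry": 0, "rz": 0, "grip": 0},
  {"tx": 0, "ty": 0, "tz": 0, "rx": 0, "ry": 0, "rz": 0, "grip": 0},
])

```text
time: 16.4
eef_pos: [588.1, 114.5, 249.1]
tcp_rot: [-0.0, 0.093, 0.996, -0.0]
ft_force: [0.7, -0.2, 1.2]
opening: -0.004
finger_force: 0.0
```

Run:
```python
from h import *
s=robot.sense();print(s["time"],s["eef_pos"],s["ft_force"])
d=cams.get_image("scene");cv2.imwrite("pics/s5.png",d["image"][...,::-1])
P=pts(d);a=np.load("scene1.npz")
print(np.abs(d["image"][172:205,200:290].astype(int)-a["image"][172:205,200:290]).mean(),P[185,270],pts(dict(a))[185,270],P[194,222],pts(dict(a))[194,222])
```

```text
16.4 [588.10991573 114.4574972  249.0897734 ] [ 0.68081936 -0.19344454  1.16090146]
2.272166105499439 [569.05176246 244.500502   106.96977316] [567.85479583 242.02956027 108.22175993] [439.72609002 256.44791449 110.45978516] [440.22045101 257.87607084 109.75010866]
```

View pics/s5.png

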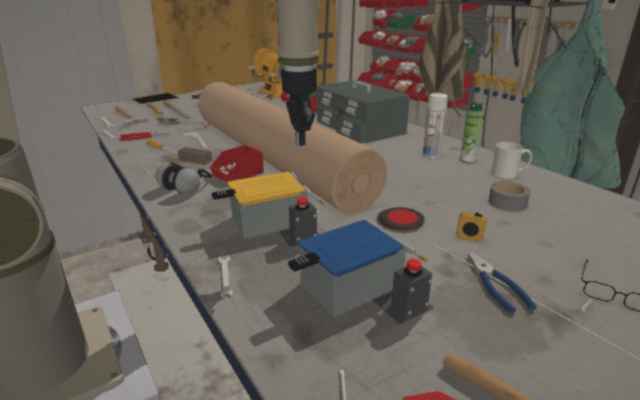

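The door is shut, with the pull at (223,194) as at the start, the button is up at (302,202), and the gripper is clear of everything.

```bash
python3 -c "
from rig import robot
print(robot.finish_job())"
```

```text
the job is handed in; nothing more can be done
None
```

The yellow door was raised until its stay locked, stood open by itself, was released with its red button and closed fully; the job was handed in at about 16.5 s with the arm clear.

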